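Slide the power pack into its charging dock and start the charge

TASK

Push the heavy red power pack across the bench into the blue charging dock until it stands upright, square and fully home against the charger's front; push it low near its base so that it slides and does not tip, and never lift it or touch its carry handle. Then press the green start button on the charger fully down and let it go. Leave the other things on the bench where they are.

Things in the scene. Friction and masses are not known exactly. Their poses are not given: they have to be found in the camera images.
- pack: Loose heavy power pack, 1.6 to 2.5 kg: upright red box, black corners, grey foot band; 140 mm wide (its x), 90 deep (its y), 170 tall, sliding on the bare bench. Origin: centre of its underside; z up. Push its +y face; its -y face goes to the charger. Sliding takes 8 to 17 N; pushed above about 60 mm it may tip. Starts 190 to 250 mm out on the dock's +y side, up to 35 mm off its centre line, 0.25 rad askew.
- pack_handle: Black hoop carry handle fixed on top of the pack, 106 mm long along the pack's x, 16 mm thick, reaching 213 mm above the bench. Origin: the same as the pack's (centre of the pack's underside). Not to be touched.
- dock: Charging dock fixed to the bench. Origin: on the bench, where the pack's origin stands when home; z up. The pack enters along the dock's -y, axes parallel to the dock's. Blue charger housing: 190 mm wide (x), 60 high, from y = -47 to -182 mm; its front face at y = -47 mm is the stop, so the home pack's origin is at y about -2 to 0 mm.
- dock_mouth (a point): On the bench, middle of the mouth between the two yellow guide rails (22 mm high), at dock x = 0, y = +57 mm. Here the flares are 200 mm apart inside; they narrow to 156 mm at y = +20 mm (8 mm clearance each side of the pack), then run straight to the housing. The home pack's rear face (y = +45 mm) lies between the flares: fingers on it must stay within 85 mm of the centre line.
- start_top (a point): Centre of the top of the round green push button, 32 mm across, on top of the charger housing, on the dock's centre line at dock y = -135 mm, 90 mm behind the home pack's near face. It is pressed straight down.
- start (a joint): Travel of the start button: 0 up, 0.006 m fully down; a spring brings it back; fully down takes 5 N.
- socket: Bystander: steel impact socket, 32 mm across, 50 mm tall. Origin: centre of its underside.
- tin: Bystander: steel bowl, 72 mm across, 30 mm tall. Origin: centre of its underside.
- wrench: Bystander: wrench 140 mm long lying on the bench along its own x. Origin: its underside, near mid length.
- driver: Bystander: screwdriver lying on the bench, along its own x. Origin: its underside, mid length.
- cleaner: Bystander: white bottle with yellow cap, 64 mm across, 170 mm tall. Origin: centre of its underside.
- paste: Bystander: green can, 90 mm across, 100 mm tall. Origin: centre of its underside.
- weights: Bystander: orange divided tray, 100 x 140 mm, 45 mm tall. Origin: centre of its underside.
Things that resemble listed ones, but are neither listed nor needed, are in the scene too. Of the things like the pack, leave any that is turquoise or white; of the rest the larger one is meant.

How it is judged:
By the outcome, as a careful person would: the job done as asked, in the order asked, and still so for the second after the job is handed in, with the robot touching nothing.
It also fails if it takes over 58 s, if anything falls off the work surface, if the arm or the gripper's body presses on something with over 40 N, if the wrist force passes 120 N, or if a joint passes its speed limit or range.

ROBOT

A 7-joint arm with a two-finger parallel gripper is mounted at the origin on the work surface. World frame = base frame: x ahead of the robot, y to its left, z up, the work surface at z = 0. Lengths are in mm, angles in degrees, forces in N, time in s.
With the tool pointing down it reaches from about 425 to 875 mm from the base axis. Payload 4.7 kg.
Tool frame: the origin (TCP) lies on the centre line of the jaws, within the pads' length; the fingertips stand 22 mm ahead of it and the grasp point (between the pads) lies 3 mm ahead of it; z points along the fingers, y is the direction in which the jaws open and shut (so a half turn about z gives the same grasp; the last joint's range is limited). The gripper opens to 87 mm and grips with 3 to 60 N. Pads are 19 mm wide; open, the fingers measure 117 mm over their backs; the gripper's body (75 mm by 190 mm) begins 51 mm behind the grasp point.
Start: joints at [-71.958, 18.392, -4.016, 83.108, 1.295, 78.541, -3.26], TCP at [192.611, 620.826, 244.587] pointing down, gripper open.
Joint ranges: [-163.93, 163.93], [-17.29, 119.83], [-79.2, 71.16], [3.27, 140.29], [-89.18, 269.18], [5.43, 117.66], [-154.24, 154.24]. Speed limits (degrees/s): [147.25, 147.25, 180, 180, 180, 180, 180].

INTERFACE

Orientations are given as a 3x3 rotation matrix whose columns are the frame's x, y, z axes.
In Python, from rig import status, vision, arm gives the robot as it stands.
- The arm moves only by the tool step_arm, never from a script. Its argument "moves" is one flat list of numbers, 5 for each row, row after row: the closure, from -1 (fully open) to 1 (shut), then the shift along the tool's x, y, z in cm, then the turn about the tool's z in degrees. In form: [grip, dx, dy, dz, twist, grip, dx, dy, dz, twist, ...]. A call has 1 to 20 rows; each row is the pose to reach, as a shift and turn from the pose measured when the call began, along the tool's axes at that moment; what a row does not reach only later rows make up. A row lasts 1/12 s, in which the tool goes at most 41.7 mm and 7.16 degrees, less where a joint would pass 70% of its speed; a pose out of reach is approached as far as the arm can. A call with a gripper value outside its range is refused whole. The fingers move at their own pace and stop on an object; the grip force is fixed at half the most. Time passes only in rows, so rows that repeat a pose let the fingers close. It gives the time, the measured TCP pose, the force and the opening at its end, in the units of the state.
- status.get_obs(): the state, without advancing time (a new reading comes with each control period).
- vision.camera(name): name is "scene" or "top" or "wrist"; returns a dict with "pixels" (384x512x3 uint8, red, green, blue), "depth" (384x512 float32, mm along the optical axis (not along the pixel's ray), 0 where there is no reading), "fx", "fy", "cx", "cy" (pixels), "dist_coeffs" ([k1, k2, p1, p2, k3] as OpenCV has them; the pictures are not rectified), "view" (4x4, takes a point from world to camera coordinates); the wrist camera has in their place "T_tool_cam" (4x4, takes a point from camera to tool coordinates, whose origin is the TCP and whose axes are the flange's). Camera axes: x right, y down, z forward; pixel columns grow to the right and rows downward; lengths in mm; the calibration is good to about 2 mm. A picture is of the moment at which its call begins: read the wrist's pose just before it.
- arm.job_done(): hands the job in, once; it reports no verdict.
The state is a dict: "time_s": time; "q": joint angles; "joint_velocities": joint speeds; "tau": joint torques, N m; "tcp_pos": TCP position; "eef_rot": TCP orientation; "contact_force": force on the tool from outside, world axes, zero at the start; "wrist_torque": the same for the moment, N m; "grip_width": finger opening in mm.
Only numpy, scipy, OpenCV 4.12 (cv2) and the standard library are available. Lean on these libraries where they do the work, as an engineer would, in place of code of your own. Each camera call takes 0.05 s, during which the arm holds its last target.

## Working session

There is one attempt and no reset: what is moved stays moved. The work goes in short steps, Python scripts to look and compute and a tool call to move; the robot and the scene stay as the last step left them, time stands still between calls to the robot, and variables do not carry over. Pictures are saved under pics/ and viewed, and the job is handed in when it is done.

Besides the shell and the picture viewer there is one more tool, called after ">>>" as a command line: name --argument value ..., lists and objects as JSON in quotes. step_arm: Moves the arm, as the interface text tells. Its arguments: {"type":"object","properties":{"moves":{"type":"array","items":{"type":"number"}}},"required":["moves"]}

```bash
ls; mkdir -p pics; cat > h.py <<'E'
import numpy as np, cv2
from rig import status, vision, arm
def snap(n,tag):
    o=status.get_obs(); c=vision.camera(n)
    np.savez(f'{tag}.npz',**{k:np.array(v) for k,v in c.items()},tcp=np.array(o['tcp_pos']),R=np.array(o['eef_rot']))
    cv2.imwrite(f'pics/{tag}.png',c['pixels'][:,:,::-1]); return c
def load(tag): return dict(np.load(f'{tag}.npz'))
def cam2world(c):
    if 'view' in c: return np.linalg.inv(c['view'])
    T=np.eye(4);T[:3,:3]=c['R'];T[:3,3]=c['tcp']; return T@c['T_tool_cam']
def K(c): return np.array([[c['fx'],0,c['cx']],[0,c['fy'],c['cy']],[0,0,1.]])
def pts(c,uv):
    uv=np.array(uv,float).reshape(-1,2)
    n=cv2.undistortPoints(uv.reshape(-1,1,2),K(c),c['dist_coeffs'].astype(float)).reshape(-1,2)
    d=np.array([c['depth'][int(round(v)),int(round(u))] for u,v in uv])
    P=np.c_[n*d[:,None],d,np.ones(len(d))]
    return (cam2world(c)@P.T).T[:,:3]
def cloud(c):
    h,w=c['depth'].shape; u,v=np.meshgrid(np.arange(w),np.arange(h))
    return pts(c,np.c_[u.ravel(),v.ravel()]).reshape(h,w,3)
def onplane(c,uv,z):
    uv=np.array(uv,float).reshape(-1,2)
    n=cv2.undistortPoints(uv.reshape(-1,1,2),K(c),c['dist_coeffs'].astype(float)).reshape(-1,2)
    T=cam2world(c); r=(T[:3,:3]@np.c_[n,np.ones(len(n))].T).T; o=T[:3,3]
    return o+r*((z-o[2])/r[:,2])[:,None]
def proj(c,P):
    V=np.linalg.inv(cam2world(c)); P=np.array(P,float).reshape(-1,3)
    return cv2.projectPoints(P,cv2.Rodrigues(V[:3,:3])[0],V[:3,3],K(c),c['dist_coeffs'].astype(float))[0].reshape(-1,2)
E
python3 - <<'E'
from h import *
for n in('scene','top','wrist'):
    c=snap(n,n+'0')
print(status.get_obs())
E
```

```text
pics
{'time_s': 0.15, 'q': array([-71.95827128,  18.42730079,  -4.01524667,  83.1568913 ,
         1.29563896,  78.54187882,  -3.26097745]), 'joint_velocities': array([-0.01824178, -0.12822187,  0.09417712, -0.18765579,  0.00773586,
        0.00586053, -0.02408025]), 'tau': array([-7.75645931e-04, -4.91795862e+01, -4.05125627e-01, -3.12876427e+01,
       -6.39175996e-02,  4.05055645e-02,  1.05191002e-04]), 'tcp_pos': array([192.51554865, 620.44224477, 243.75254763]), 'eef_rot': array([[-9.55105324e-01,  2.96266293e-01, -3.21806069e-04],
       [ 2.96266451e-01,  9.55104337e-01, -1.37708306e-03],
       [-1.00624922e-04, -1.41059971e-03, -9.99999000e-01]]), 'contact_force': array([-1.23774642,  0.091167  ,  0.39816309]), 'wrist_torque': array([ 0.02314565, -0.06679318,  0.03156589]), 'grip_width': 86.72598071012885}
```

View pics/scene0.png

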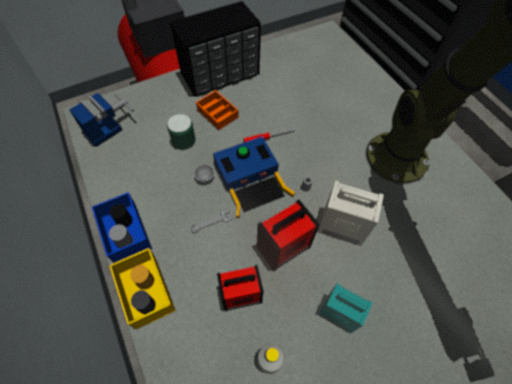

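View pics/top0.png

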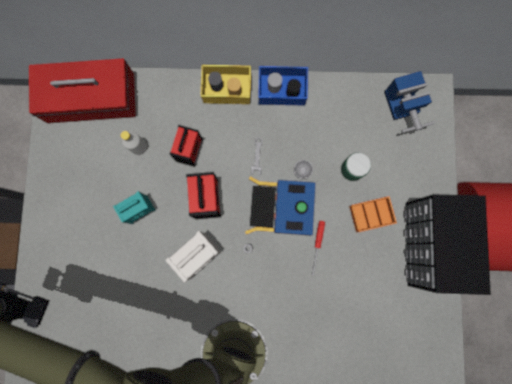

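View pics/wrist0.png

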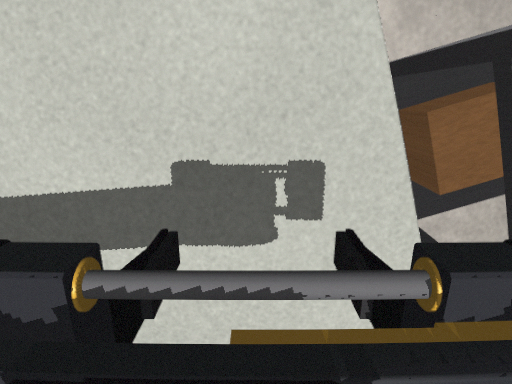

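```bash
python3 - <<'E'
from h import *
for n in('scene0','top0','wrist0'):
    c=load(n); print(n,c['fx'],c['dist_coeffs'],cam2world(c).round(2).tolist())
    print(c.get('T_tool_cam'))
c=load('wrist0'); P=cloud(c); T=(P-c['tcp'])@c['R']
for u,v in [(160,250),(175,240),(345,240),(90,285),(250,285),(430,285),(40,300),(300,337),(250,370),(250,355),(50,250),(450,260),(130,320)]:
    print(u,v,T[v,u].round(0), c['depth'][v,u])
for n in('top0','scene0'):
    t=load(n);P=cloud(t);Q=(P-c['tcp'])@c['R']
    m=(abs(Q[...,0])<150)&(abs(Q[...,1])<150)&(Q[...,2]<60)&(Q[...,2]>-150)
    print(n,m.sum(),Q[m].min(0),Q[m].max(0)) if m.sum() else 0
    q=Q[m]
    for z in range(-150,60,15):
        s=q[(q[:,2]>=z)&(q[:,2]<z+15)]
        if len(s): print(z,len(s),s.min(0).round(),s.max(0).round())
im=cv2.imread('pics/top0.png')[260:384,0:140]; cv2.imwrite('pics/a.png',cv2.resize(im,None,fx=5,fy=4.8,interpolation=cv2.INTER_CUBIC))
im=cv2.imread('pics/scene0.png')[120:330,180:400]; cv2.imwrite('pics/b.png',cv2.resize(im,None,fx=2.8,fy=2.8,interpolation=cv2.INTER_CUBIC))
E
```

```text
scene0 354.25252921759915 [-0.05587563  0.          0.          0.          0.        ] [[-0.89, 0.38, -0.23, 814.65], [0.45, 0.77, -0.46, 438.52], [-0.0, -0.51, -0.86, 1038.37], [0.0, 0.0, 0.0, 1.0]]
None
top0 420.6998313817286 [0.01896882 0.         0.         0.         0.        ] [[0.03, -0.99, 0.13, 364.64], [-1.0, -0.03, 0.02, -71.24], [-0.01, -0.13, -0.99, 1545.82], [0.0, 0.0, 0.0, 1.0]]
None
wrist0 319.6378552294076 [-0.04225655  0.          0.          0.          0.        ] [[0.3, 0.92, 0.27, 117.67], [0.96, -0.28, -0.09, 644.78], [-0.0, 0.29, -0.96, 384.45], [0.0, 0.0, 0.0, 1.0]]
[[ 2.07012642e-04 -9.58476791e-01 -2.85170472e-01  7.86746837e+01]
 [ 9.99999864e-01  6.16600161e-05  5.18682452e-04  9.27082076e-01]
 [-4.79561476e-04 -2.85170540e-01  9.58476673e-01 -1.40891920e+02]
 [ 0.00000000e+00  0.00000000e+00  0.00000000e+00  1.00000000e+00]]
160 250 [ 10. -45.  -2.] 152.71274
175 240 [  7. -42.  15.] 170.1965
345 240 [10. 47.  9.] 163.62158
90 285 [ 31. -44. -66.] 85.2117
250 285 [ 31.  -1. -66.] 85.199196
430 285 [ 30.  49. -65.] 86.6471
40 300 [ 31. -54. -73.] 79.15264
300 337 [ 24.  12. -77.] 77.07939
250 370 [ 25.  -0. -88.] 65.80464
250 355 [ 26.  -0. -85.] 68.534744
50 250 [ 38. -58. -60.] 89.47395
450 260 [ 37.  54. -64.] 85.76634
130 320 [ -1. -47. -40.] 119.57528
top0 1144 [ -37.49196114  -97.04088709 -149.95603871] [38.96150651 63.95625018 21.91615413]
-150 231 [ -37.  -53. -150.] [  33.    6. -135.]
-135 52 [ -22.  -54. -135.] [  22.  -31. -120.]
-120 50 [ -23.  -54. -120.] [  22.    0. -105.]
-105 320 [ -36.  -96. -104.] [ 37.  34. -90.]
-90 240 [-36. -97. -90.] [ 39.  50. -75.]
-75 174 [-37. -93. -74.] [ 39.  57. -60.]
-60 56 [-37. -90. -60.] [ 36.  64. -46.]
-30 8 [-11.  40. -29.] [ -8.  55. -15.]
-15 8 [ -9.  39. -14.] [-3. 53. -0.]
0 2 [-1. 42.  7.] [-1. 42. 14.]
15 3 [ 1. 42. 19.] [ 4. 44. 22.]
```

View pics/a.png

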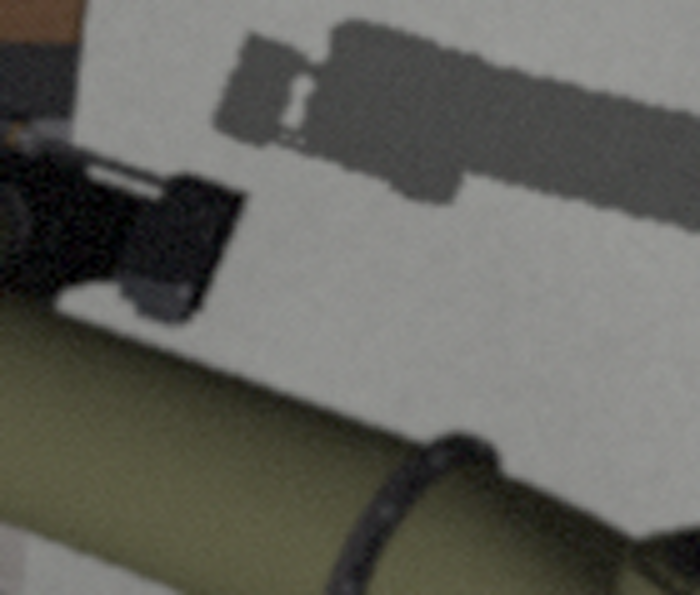

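View pics/b.png

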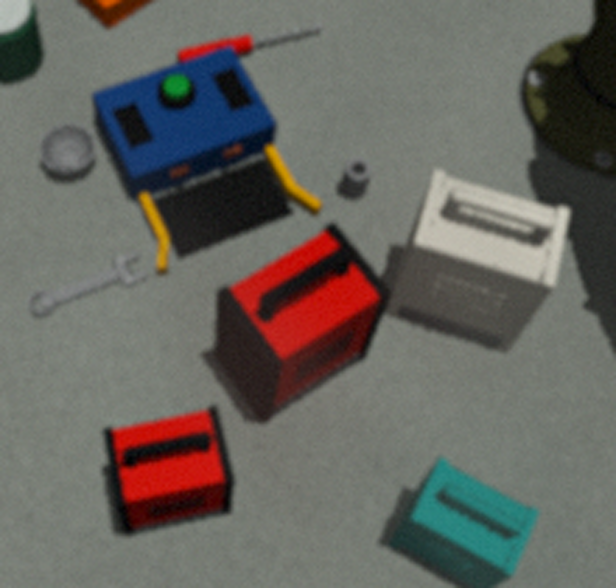

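```bash
python3 - <<'E'
from h import *
for n in('top0','scene0'):
    c=load(n);P=cloud(c);I=c['pixels'].astype(int);hsv=cv2.cvtColor(c['pixels'],cv2.COLOR_RGB2HSV).astype(int)
    H,S,V=hsv[...,0],hsv[...,1],hsv[...,2]
    valid=c['depth']>0
    def rep(name,m):
        k,l,st,ce=cv2.connectedComponentsWithStats((m&valid).astype(np.uint8))
        for i in range(1,k):
            if st[i,4]<25: continue
            q=P[l==i]; top=np.percentile(q[:,2],98); 
            t=q[q[:,2]>top-12]
            r=cv2.minAreaRect(t[:,:2].astype(np.float32))
            print(n,name,'px',ce[i].round(),st[i,4],'zmax',top.round(),'rect',np.round(r[0]),np.round(r[1]),round(r[2],1))
    rep('red',((H<8)|(H>172))&(S>150)&(V>70))
    rep('blue',(H>100)&(H<125)&(S>120)&(V>50))
    rep('green',(H>45)&(H<75)&(S>120)&(V>60))
    rep('yellow',(H>18)&(H<32)&(S>150)&(V>80))
E
```

```text
top0 red px [78. 87.] 4418 zmax 135.0 rect [915. 578.] [179. 339.] 5.6
top0 red px [ 73. 118.] 44 zmax 63.0 rect [822. 623.] [ 3. 44.] 8.9
top0 red px [185. 143.] 508 zmax 168.0 rect [720. 196.] [ 9. 75.] 78.1
top0 red px [203. 193.] 866 zmax 212.0 rect [538. 123.] [97. 14.] 0.7
top0 red px [498. 223.] 2293 zmax 242.0 rect [ 437. -769.] [221.  18.] 4.2
top0 red px [319. 234.] 125 zmax 31.0 rect [ 421. -296.] [18. 89.] 81.2
top0 blue px [283.  85.] 1340 zmax 81.0 rect [ 967. -150.] [176. 122.] 89.5
top0 blue px [406.  95.] 904 zmax 135.0 rect [ 924. -598.] [119.  97.] 18.0
top0 blue px [294. 207.] 1485 zmax 69.0 rect [ 512. -202.] [128. 183.] 87.4
top0 green px [302. 206.] 45 zmax 88.0 rect [ 515. -225.] [30. 24.] 69.7
top0 yellow px [224.  72.] 322 zmax 72.0 rect [1022.   62.] [ 11. 167.] 2.7
top0 yellow px [226.  99.] 231 zmax 76.0 rect [909.  54.] [107.   7.] 89.2
scene0 red px [147.  56.] 1273 zmax -199.0 rect [  521. -1116.] [137. 705.] 6.3
scene0 red px [257. 137.] 93 zmax 26.0 rect [ 426. -295.] [23. 97.] 77.0
scene0 red px [289. 229.] 1315 zmax 210.0 rect [549. 115.] [90.  6.]
[... 291 characters left out ...]
.] [48. 97.] 18.8
scene0 blue px [108. 130.] 103 zmax 48.0 rect [ 926. -549.] [2. 2.] 52.5
scene0 blue px [245. 161.] 1445 zmax 63.0 rect [ 518. -199.] [133. 190.] 87.0
scene0 blue px [121. 228.] 1676 zmax 81.0 rect [ 970. -149.] [121. 183.] 0.2
scene0 green px [243. 150.] 63 zmax 83.0 rect [ 517. -219.] [30. 29.] 48.3
scene0 yellow px [283. 184.] 120 zmax 25.0 rect [435. -77.] [ 21. 104.] 8.5
scene0 yellow px [236. 201.] 121 zmax 24.0 rect [610. -84.] [104.  20.] 78.6
scene0 yellow px [141. 285.] 2050 zmax 80.0 rect [971.  61.] [182. 121.] 89.9
scene0 yellow px [162. 315.] 45 zmax 23.0 rect [950. 150.] [76.  1.] 0.1
scene0 yellow px [272. 354.] 142 zmax 172.0 rect [735. 386.] [27. 26.] 16.1
```

```bash
cat >> h.py <<'E'
from scipy.optimize import least_squares
def boxfit(P,x0,size,zr,rng=130):
    """fit rectangle outline (size w along x, d along y) to points with z in zr: minimise dist outside + coverage"""
    q=P.reshape(-1,3); m=(q[:,2]>zr[0])&(q[:,2]<zr[1])&(np.hypot(*(q[:,:2]-x0[:2]).T)<rng); q=q[m][:,:2]
    r=cv2.minAreaRect(q.astype(np.float32)); return r,len(q)
E
python3 - <<'E'
from h import *
for n in('top0','scene0'):
    c=load(n);P=cloud(c)
    for z in range(150,185,5):
        print(n,z,boxfit(P,(545,118),0,(z,z+5),110))
    for zr in [(160,180)]: print(n,boxfit(P,(545,118),0,zr,110))
    print('dock',boxfit(P,(515,-201),0,(50,75),140))
    # floor check
    for uv in [(120,280),(350,300),(200,320)]: 
        pass
    m=(abs(P[...,0]-600)<40)&(abs(P[...,1]-0)<40); print('floor',np.median(P[m][:,2]))
E
```

```text
top0 150 (((506.4567565917969, 91.23101806640625), (32.595245361328125, 114.51203918457031), 57.07122039794922), 4)
top0 155 (((527.8965454101562, 107.92977905273438), (76.4246826171875, 113.36988830566406), 29.362199783325195), 5)
top0 160 (((534.357177734375, 116.64863586425781), (130.1435089111328, 94.60430908203125), 6.579108238220215), 50)
top0 165 (((540.3576049804688, 116.91679382324219), (142.070556640625, 95.70584869384766), 6.4679765701293945), 477)
top0 170 (((539.7454223632812, 116.89459991455078), (141.21408081054688, 96.23302459716797), 7.009350776672363), 459)
top0 175 (((539.8229370117188, 119.36685180664062), (145.74754333496094, 79.53842163085938), 10.968512535095215), 68)
top0 180 (((524.9202270507812, 109.95211029052734), (116.96198272705078, 23.382726669311523), 18.589643478393555), 3)
top0 (((540.2102661132812, 117.37051391601562), (142.11282348632812, 96.3182601928711), 6.6185994148254395), 1054)
dock (((514.1444702148438, -204.46792602539062), (135.33477783203125, 191.99966430664062), 87.54035949707031), 1948)
floor -0.3015258811590229
scene0 150 (((560.902099
[... 343 characters left out ...]
41.4163818359375, 118.8595199584961), (142.3784637451172, 92.81405639648438), 6.1927809715271), 830)
scene0 170 (((542.015625, 118.24150085449219), (141.93701171875, 93.21228790283203), 6.384565353393555), 510)
scene0 175 (((548.2852783203125, 123.88834381103516), (92.24382781982422, 8.09565258026123), 5.049999237060547), 7)
scene0 180 (((544.5777587890625, 123.3276596069336), (98.98155212402344, 8.570196151733398), 4.406866550445557), 10)
scene0 (((541.6680908203125, 118.32164001464844), (142.60874938964844, 93.46237182617188), 6.39009428024292), 1400)
dock (((517.87158203125, -199.85606384277344), (134.25885009765625, 189.84481811523438), 86.66146087646484), 1741)
floor -0.7439736266779846
```

```bash
python3 - <<'E'
from h import *
for n,uv in (('scene0',[(350,200),(347,305),(240,284)]),('top0',[(192,257),(131,208),(186,145)])):
    c=load(n);P=cloud(c)
    for u,v in uv:
        p=P[v,u]; 
        q=P.reshape(-1,3); d=np.hypot(*(q[:,:2]-p[:2]).T)<110
        z=q[d][:,2]; h,e=np.histogram(z[z>60],bins=range(60,240,5)); top=e[h.argmax()]
        r=boxfit(P,p,0,(top-5,top+10),110)
        print(n,p.round(),top,np.round(cv2.boxPoints(r[0])).tolist(),round(r[0][2],1))
E
```

```text
scene0 [349. 133. 169.] 165 [[254.0, 160.0], [351.0, 58.0], [420.0, 122.0], [323.0, 225.0]] 43.5
scene0 [503. 367. 116.] 115 [[441.0, 392.0], [496.0, 307.0], [552.0, 344.0], [498.0, 428.0]] 32.7
scene0 [726. 199. 131.] 130 [[662.0, 170.0], [770.0, 143.0], [788.0, 215.0], [681.0, 242.0]] 75.7
top0 [331. 131. 209.] 170 [[250.0, 160.0], [348.0, 56.0], [417.0, 122.0], [319.0, 226.0]] 43.3
top0 [488. 360. 121.] 120 [[437.0, 390.0], [492.0, 304.0], [550.0, 341.0], [495.0, 427.0]] 32.6
top0 [709. 181. 132.] 130 [[660.0, 171.0], [768.0, 144.0], [785.0, 215.0], [677.0, 241.0]] 76.4
```

```bash
cat >> h.py <<'E'
def delta(target,yaw_y=-2.9):
    """tool-frame shift (cm) & twist so tcp->target and tool y axis -> world angle yaw_y"""
    o=status.get_obs(); R=np.array(o['eef_rot']); d=R.T@(np.array(target)-o['tcp_pos'])
    a=np.degrees(np.arctan2(R[1,1],R[0,1])); w=(yaw_y-a+180)%360-180
    print('t',round(o['time_s'],2),'tcp',np.round(o['tcp_pos'],1),'yaw',round(a,2),'tilt',np.round(R[:2,2]*57.3,2),'F',np.round(o['contact_force'],1),'tau',np.round(o['wrist_torque'],2),'q',np.round(o['q'],0),'shift cm',np.round(d/10,2),'twist',round(-w,1))
E
python3 - <<'E'
from h import *
delta((537,222,244))
E
```

```text
t 0.15 tcp [192.5 620.4 243.8] yaw 72.77 tilt [-0.02 -0.08] F [-1.2  0.1  0.4] tau [ 0.02 -0.07  0.03] q [-72.  18.  -4.  83.   1.  79.  -3.] shift cm [-4.471e+01 -2.785e+01  2.000e-02] twist 75.7
```

>>> step_arm --moves '[-1, -2.8, -1.7, 0, 4.7, -1, -5.6, -3.5, 0, 9.5, -1, -8.4, -5.2, 0, 14.2, -1, -11.2, -7, 0, 19, -1, -14, -8.7, 0, 23.7, -1, -16.8, -10.4, 0, 28.4, -1, -19.6, -12.2, 0, 33.1, -1, -22.4, -13.9, 0, 37.9, -1, -25.2, -15.7, 0, 42.6, -1, -28, -17.4, 0, 47.3, -1, -30.8, -19.2, 0, 52, -1, -33.6, -20.9, 0, 56.8, -1, -36.4, -22.7, 0, 61.5, -1, -39.2, -24.4, 0, 66.2, -1, -42, -26.1, 0, 71, -1, -44.7, -27.8, 0, 75.7, -1, -44.7, -27.8, 0, 75.7, -1, -44.7, -27.8, 0, 75.7]'

```text
time_s: 1.65
tcp_pos: [538.1, 220.0, 243.8]
eef_rot: [[0.056, 0.998, -0.001], [0.998, -0.056, -0.002], [-0.002, -0.0, -1.0]]
contact_force: [-0.4, 0.3, 0.4]
grip_width: 87.2
```

```bash
python3 - <<'E'
from h import *
delta((537,218,60))
snap('wrist','w1'); snap('scene','s1')
E
```

```text
t 1.65 tcp [538.1 220.  243.8] yaw -3.19 tilt [-0.03 -0.14] F [-0.4  0.3  0.4] tau [-0.04  0.07  0.01] q [-44.  10.  22.  94.  -4.  77. -25.] shift cm [-0.16 -0.09 18.38] twist -0.3
```

View pics/w1.png

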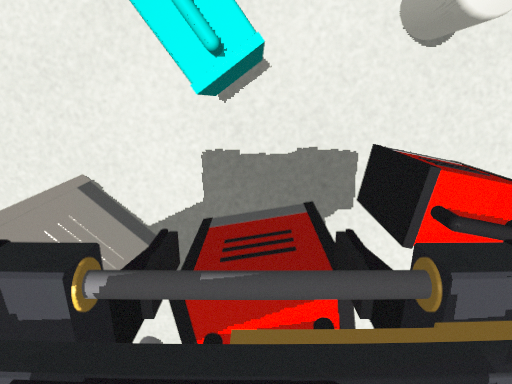

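View pics/s1.png

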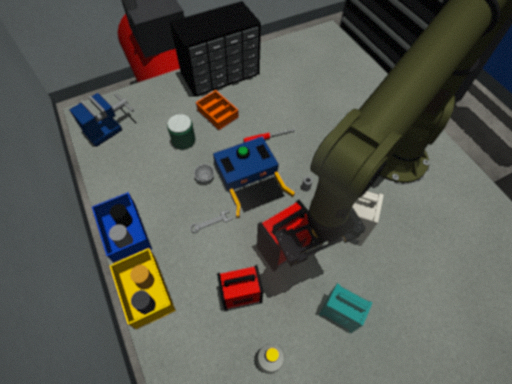

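```bash
python3 - <<'E'
from h import *
c=load('w1');P=cloud(c)
q=P.reshape(-1,3); 
m=(q[:,2]>15)&(q[:,2]<150)&(q[:,0]>470)&(q[:,0]<605)&(q[:,1]>140)&(q[:,1]<185)
q=q[m]; print(len(q)); A=np.polyfit(q[:,0],q[:,1],1); print('rear face: slope deg',np.degrees(np.arctan(A[0])),'y at 536',np.polyval(A,536), 'res',np.std(q[:,1]-np.polyval(A,q[:,0])))
print(pts(c,[(215,225),(303,212),(315,320)]).round(1), q.min(0),q.max(0))
E
```

```text
7087
rear face: slope deg 6.489283400926619 y at 536 164.2097999763787 res 0.8155075279328894
[[484.8 158.   27.8]
 [589.8 170.6  32.6]
 [580.  129.1 170.8]] [470.00531803 156.38657571  15.02740205] [604.95669852 174.05676677 149.94856262]
```

>>> step_arm --moves '[-1, 0.6, -0.1, 0, -0.3, -1, 0.6, -0.1, 2.5, -0.3, -1, 0.6, -0.1, 5, -0.3, -1, 0.6, -0.1, 7.5, -0.3, -1, 0.6, -0.1, 10, -0.3, -1, 0.6, -0.1, 12.5, -0.3, -1, 0.6, -0.1, 15, -0.3, -1, 0.6, -0.1, 17, -0.3, -1, 0.6, -0.1, 19, -0.3, -1, 0.6, -0.1, 20.5, -0.3, -1, 0.6, -0.1, 21.2, -0.3, -1, 0.6, -0.1, 21.2, -0.3]'

```text
time_s: 2.75
tcp_pos: [533.2, 230.5, 29.9]
eef_rot: [[0.041, 0.999, -0.005], [0.999, -0.041, -0.002], [-0.002, -0.005, -1.0]]
contact_force: [-0.7, -0.4, 0.3]
grip_width: 86.9
```

```bash
python3 - <<'E'
from h import *
delta((535,206,29))
E
```

```text
t 2.75 tcp [533.2 230.5  29.9] yaw -2.37 tilt [-0.29 -0.12] F [-0.7 -0.4  0.3] tau [-0.1   0.09 -0.02] q [-43.  22.  20. 106.  -9.  54. -21.] shift cm [-2.44  0.28  0.09] twist 0.5
```

>>> step_arm --moves '[-1, -0.6, 0.1, 0, 0.5, -1, -1.1, 0.2, 0, 0.5, -1, -1.5, 0.3, 0, 0.5, -1, -1.7, 0.3, 0, 0.5, -1, -1.9, 0.3, 0, 0.5, -1, -2.1, 0.3, 0, 0.5, -1, -2.3, 0.3, 0, 0.5, -1, -2.5, 0.3, 0, 0.5, -1, -2.7, 0.3, 0, 0.5, -1, -2.9, 0.3, 0, 0.5, -1, -2.9, 0.3, 0, 0.5]'

```text
time_s: 3.67
tcp_pos: [537.2, 204.4, 31.3]
eef_rot: [[0.047, 0.999, 0.001], [0.999, -0.047, 0.002], [0.002, 0.001, -1.0]]
contact_force: [4.5, 6.5, -3.0]
grip_width: 87.3
```

```bash
python3 - <<'E'
from h import *
delta((535,196,29))
snap('wrist','w2'); snap('top','t2'); snap('scene','s2')
for n in('t2','s2'):
    P=cloud(load(n)); print(boxfit(P,(541,112),0,(160,180),110))
E
```

```text
t 3.67 tcp [537.2 204.4  31.3] yaw -2.67 tilt [0.05 0.11] F [ 4.5  6.5 -3. ] tau [ 0.89 -0.57  0.66] q [-41.  21.  20. 107.  -9.  53. -19.] shift cm [-0.85 -0.18  0.23] twist 0.2
(((538.7031860351562, 129.09243774414062), (142.52273559570312, 127.13190460205078), 3.517138719558716), 1079)
(((542.0317993164062, 135.75796508789062), (139.12098693847656, 135.7936248779297), 3.1623995304107666), 937)
```

View pics/w2.png

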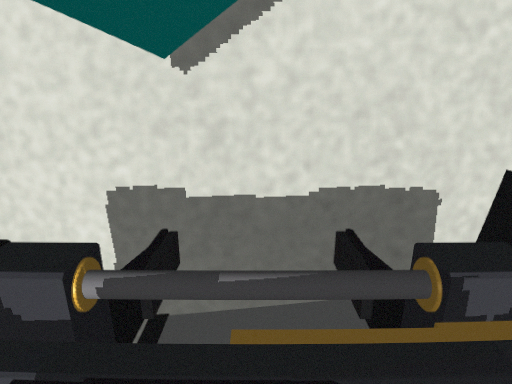

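View pics/s2.png

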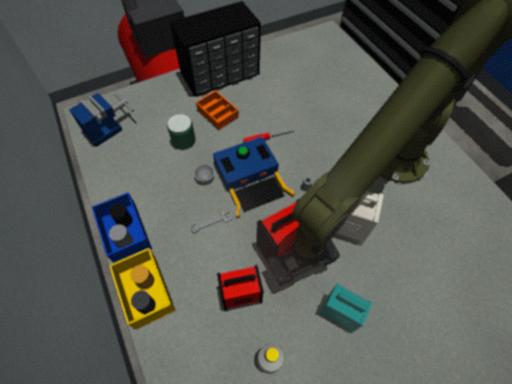

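View pics/t2.png

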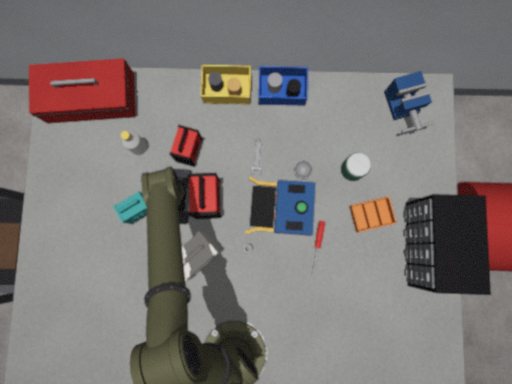

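>>> step_arm --moves '[-1, -0.5, -0.1, 0.05, 0.2, -1, -0.8, -0.1, 0.1, 0.2, -1, -1.1, -0.1, 0.15, 0.2, -1, -1.4, -0.1, 0.2, 0.2, -1, -1.7, -0.1, 0.25, 0.2, -1, -2, -0.1, 0.3, 0.2, -1, -2.3, -0.1, 0.32, 0.2, -1, -2.6, -0.1, 0.34, 0.2, -1, -2.9, -0.1, 0.36, 0.2, -1, -3.2, -0.1, 0.38, 0.2, -1, -3.5, -0.1, 0.4, 0.2, -1, -3.8, -0.1, 0.4, 0.2]'

```text
time_s: 4.82
tcp_pos: [538.7, 178.3, 32.4]
eef_rot: [[0.042, 0.999, 0.012], [0.999, -0.042, 0.016], [0.017, 0.012, -1.0]]
contact_force: [1.5, 20.6, 12.7]
grip_width: 86.6
```

```bash
cat >> h.py <<'E'
def packfit(tag):
    c=load(tag);P=cloud(c);hsv=cv2.cvtColor(c['pixels'],cv2.COLOR_RGB2HSV).astype(int);H,S,V=hsv[...,0],hsv[...,1],hsv[...,2]
    m=((H<8)|(H>172))&(S>150)&(V>60)&(P[...,2]>155)&(P[...,2]<185)&(abs(P[...,0]-540)<100)&(P[...,1]<175)&(P[...,1]>-150)
    r=cv2.minAreaRect(P[m][:,:2].astype(np.float32))
    m2=m.copy(); A=np.c_[P[m][:,:2],np.ones(m.sum())]; pl=np.linalg.lstsq(A,P[m][:,2],rcond=None)[0]
    # handle: black above 195
    h=(P[...,2]>197)&(P[...,2]<222)&(abs(P[...,0]-535)<70)&(S+0*V>=0)&(V<60)
    y0=np.array(r[0]); h&=np.hypot(P[...,0]-y0[0],P[...,1]-y0[1])<65
    rh=cv2.minAreaRect(P[h][:,:2].astype(np.float32)) if h.sum()>10 else None
    print(tag,'red',np.round(r[0],1),np.round(r[1]),round(r[2],1),m.sum(),'tilt deg',np.round(np.degrees(np.arctan(pl[:2])),1),'handle',rh and (np.round(rh[0],1),np.round(rh[1]),round(rh[2],1)))
E
python3 - <<'E'
from h import *
delta((535,150,27))
snap('top','t3'); snap('scene','s3')
for t in('top0','scene0','t2','s2','t3','s3'): packfit(t)
E
```

```text
t 4.82 tcp [538.7 178.3  32.4] yaw -2.41 tilt [0.7  0.92] F [ 1.5 20.6 12.7] tau [ 2.44 -0.48  0.25] q [-39.  20.  21. 109. -10.  52. -15.] shift cm [-2.85 -0.25  0.49] twist 0.5
top0 red [539.6 114.3] [123.  89.] 7.2 793 tilt deg [-0.6  0.5] handle (array([539.4, 115.1]), array([101.,   9.]), 6.5)
scene0 red [542.2 120.1] [123.  89.] 6.5 1086 tilt deg [ 0.5 -1.2] handle (array([542.9, 122.1]), array([102.,  13.]), 9.5)
t2 red [538.2 111.6] [122.  91.] 4.3 814 tilt deg [-0.2  0.5] handle (array([537.6, 140.2]), array([101.,  66.]), 4.5)
s2 red [544.2 115.6] [117.  88.] 4.2 733 tilt deg [ 0.4 -1. ] handle (array([564.3, 119.1]), array([58., 10.]), 4.1)
t3 red [534.9  93. ] [ 93. 121.] 88.2 804 tilt deg [-0.2  0.8] handle (array([535.8, 115.3]), array([ 60., 102.]), 87.8)
s3 red [558.6  94.3] [88. 81.] 88.1 597 tilt deg [-0.1 -0.5] handle (array([557.6,  95. ]), array([10., 64.]), 87.8)
```

View pics/s3.png

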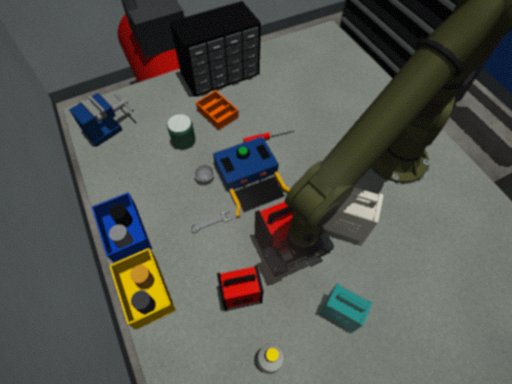

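>>> step_arm --moves '[-1, 4, 0, 0, 0.5]'

```text
time_s: 5.0
tcp_pos: [541.3, 204.0, 33.8]
eef_rot: [[0.057, 0.998, 0.016], [0.998, -0.057, 0.014], [0.015, 0.015, -1.0]]
contact_force: [1.1, -3.1, 0.2]
grip_width: 87.0
```

```bash
python3 - <<'E'
from h import *
delta((535,240,200))
E
```

```text
t 5.0 tcp [541.3 204.   33.8] yaw -3.26 tilt [0.89 0.82] F [ 1.1 -3.1  0.2] tau [-0.32  0.04 -0.03] q [-41.  21.  21. 107. -10.  52. -19.] shift cm [  3.82  -0.59 -16.58] twist -0.4
```

>>> step_arm --moves '[-1, 2.8, -0.6, 0, -0.4, -1, 2.8, -0.6, -4, -0.4, -1, 2.8, -0.6, -8, -0.4, -1, 2.8, -0.6, -12, -0.4, -1, 2.8, -0.6, -17.5, -0.4]'

```text
time_s: 5.42
tcp_pos: [533.8, 229.4, 197.3]
eef_rot: [[0.05, 0.999, 0.015], [0.999, -0.05, 0.014], [0.014, 0.014, -1.0]]
contact_force: [1.4, -0.2, -0.6]
grip_width: 87.2
```

```bash
python3 - <<'E'
from h import *
delta((535,240,200))
snap('top','t4'); snap('scene','s4')
for t in('t4','s4'): packfit(t)
delta((535,240,200))
for n in('t4','s4'):
    P=cloud(load(n)); print(boxfit(P,(537,90),0,(160,180),100))
E
```

```text
t 5.42 tcp [533.8 229.4 197.3] yaw -2.87 tilt [0.84 0.78] F [ 1.4 -0.2 -0.6] tau [-0.09  0.02 -0.03] q [-45.  11.  22.  99.  -5.  70. -25.] shift cm [ 1.07  0.07 -0.26] twist 0.0
t4 red [535.6  91.9] [ 91. 122.] 88.4 787 tilt deg [-0.4  0.3] handle (array([535.9,  90.6]), array([10., 99.]), 87.7)
s4 red [538.7  96.5] [ 88. 122.] 87.8 1013 tilt deg [ 0.  -1.5] handle (array([537.6,  98.4]), array([106.,  14.]), 0.9)
t 5.52 tcp [538.5 231.2 204.1] yaw -2.91 tilt [1.58 1.23] F [0.3 0.2 0.2] tau [-0.08  0.02  0.06] q [-45.  11.  22.  98.  -5.  70. -25.] shift cm [ 0.85 -0.41  0.42] twist -0.0
(((536.2283935546875, 93.58920288085938), (95.8055191040039, 141.83306884765625), 87.55426025390625), 1013)
(((538.2999877929688, 94.57528686523438), (92.26445007324219, 143.0628662109375), 87.86158752441406), 1277)
```

>>> step_arm --moves '[-1, 0, 0, 0, 0, -1, 0, 0, 0, 0, -1, 0, 0, 0, 0, -1, 0, 0, 0, 0]'

```text
time_s: 5.85
tcp_pos: [537.8, 230.7, 202.5]
eef_rot: [[0.05, 0.998, 0.025], [0.999, -0.051, 0.02], [0.021, 0.024, -0.999]]
contact_force: [-0.5, 0.7, -0.2]
grip_width: 87.0
```

```bash
python3 - <<'E'
from h import *
delta((535,240,200))
E
```

```text
t 5.85 tcp [537.8 230.7 202.5] yaw -2.92 tilt [1.44 1.15] F [-0.5  0.7 -0.2] tau [-0.1   0.12 -0.03] q [-45.  11.  22.  98.  -5.  70. -25.] shift cm [ 0.91 -0.33  0.26] twist -0.0
```

>>> step_arm --moves '[-1, 0, 0, -4, 0, -1, 0, 0, -8, 0]'

```text
time_s: 6.02
tcp_pos: [533.3, 228.2, 278.7]
eef_rot: [[0.05, 0.999, 0.017], [0.999, -0.051, 0.015], [0.016, 0.016, -1.0]]
contact_force: [0.5, 0.1, 1.4]
grip_width: 86.9
```

>>> step_arm --moves '[-1, 3, 0, -3, 0, -1, 6, 0, -6, 0]'

```text
time_s: 6.18
tcp_pos: [535.5, 285.0, 339.8]
eef_rot: [[0.055, 0.998, 0.016], [0.998, -0.055, 0.013], [0.014, 0.015, -1.0]]
contact_force: [1.3, 0.6, -0.2]
grip_width: 87.0
```

>>> step_arm --moves '[-1, 3, 0, -1, 0, -1, 7, 0, -2, 0]'

```text
time_s: 6.35
tcp_pos: [540.3, 353.3, 362.3]
eef_rot: [[0.059, 0.998, 0.017], [0.998, -0.059, 0.013], [0.014, 0.016, -1.0]]
contact_force: [1.8, 0.5, 0.6]
grip_width: 87.0
```

```bash
python3 - <<'E'
from h import *
delta((535,240,200))
E
```

```text
t 6.35 tcp [540.3 353.3 362.3] yaw -3.41 tilt [0.98 0.74] F [1.8 0.5 0.6] tau [-0.14 -0.09 -0.01] q [-50.  16.  19.  74.  -5.  90. -35.] shift cm [-11.56  -0.12  16.07] twist -0.5
```

>>> step_arm --moves '[-1, -2, 0, 2, -0.5, -1, -4, 0, 6, -0.5, -1, -6, 0, 9, -0.5, -1, -8, 0, 12, -0.5, -1, -10, 0, 14.5, -0.5, -1, -11.5, 0, 16, -0.5, -1, -11.5, 0, 16, -0.5, -1, -11.5, 0, 16, -0.5, -1, -11.5, 0, 16, -0.5]'

```text
time_s: 7.1
tcp_pos: [536.6, 242.3, 201.6]
eef_rot: [[0.049, 0.999, 0.018], [0.999, -0.05, 0.014], [0.015, 0.017, -1.0]]
contact_force: [0.2, 0.4, -0.1]
grip_width: 87.1
```

```bash
python3 - <<'E'
from h import *
delta((535,240,200))
E
```

```text
t 7.1 tcp [536.6 242.3 201.6] yaw -2.85 tilt [1.04 0.82] F [ 0.2  0.4 -0.1] tau [-0.13  0.06  0.03] q [-45.  12.  21.  97.  -5.  71. -26.] shift cm [-0.24 -0.15  0.15] twist 0.1
```

>>> step_arm --moves '[-1, 0, 0, -4, 0, -1, 0, 0, -8, 0]'

```text
time_s: 7.27
tcp_pos: [533.9, 243.0, 281.6]
eef_rot: [[0.047, 0.999, 0.015], [0.999, -0.047, 0.013], [0.014, 0.014, -1.0]]
contact_force: [0.9, 1.6, 0.9]
grip_width: 86.7
```

>>> step_arm --moves '[-1, 0, 0, -4, 0, -1, 0, 0, -8, 0]'

```text
time_s: 7.43
tcp_pos: [532.3, 244.3, 365.3]
eef_rot: [[0.044, 0.999, 0.017], [0.999, -0.044, 0.015], [0.016, 0.017, -1.0]]
contact_force: [-0.1, 1.3, 0.5]
grip_width: 87.5
```

>>> step_arm --moves '[-1, 0, 0, 3, 0, -1, 0, 0, 7, 0, -1, 0, 0, 11, 0, -1, 0, 0, 14, 0, -1, 0, 0, 14, 0, -1, 0, 0, 14, 0]'

```text
time_s: 7.93
tcp_pos: [534.2, 247.8, 225.6]
eef_rot: [[0.042, 0.999, 0.016], [0.999, -0.042, 0.015], [0.016, 0.016, -1.0]]
contact_force: [0.4, 0.2, 1.6]
grip_width: 87.1
```

```bash
python3 - <<'E'
from h import *
delta((535,240,200))
E
```

```text
t 7.93 tcp [534.2 247.8 225.6] yaw -2.4 tilt [0.93 0.85] F [0.4 0.2 1.6] tau [-0.09  0.05 -0.02] q [-46.  11.  21.  95.  -4.  73. -26.] shift cm [-0.82  0.07  2.55] twist 0.5
```

>>> step_arm --moves '[-1, -2, 0.3, 0, 0.5, -1, -3.2, 0.3, 2.5, 0.5, -1, -3.2, 0.3, 5, 0.5, -1, -3.2, 0.3, 7.5, 0.5, -1, -3.2, 0.3, 10, 0.5, -1, -3.2, 0.3, 12.5, 0.5, -1, -3.2, 0.3, 15, 0.5, -1, -3.2, 0.3, 17, 0.5, -1, -3.2, 0.3, 18.7, 0.5, -1, -3.2, 0.3, 19.6, 0.5, -1, -3.2, 0.3, 19.8, 0.5, -1, -3.2, 0.3, 19.8, 0.5, -1, -3.2, 0.3, 19.8, 0.5]'

```text
time_s: 9.02
tcp_pos: [540.9, 219.3, 29.3]
eef_rot: [[0.05, 0.999, 0.019], [0.999, -0.051, 0.016], [0.017, 0.019, -1.0]]
contact_force: [-0.2, 0.6, 0.1]
grip_width: 86.9
```

```bash
python3 - <<'E'
from h import *
delta((537,176.5,27)); delta((529.5,90,25));
E
```

```text
t 9.02 tcp [540.9 219.3  29.3] yaw -2.9 tilt [1.11 0.94] F [-0.2  0.6  0.1] tau [-0.15  0.13 -0.02] q [-42.  22.  20. 107. -10.  52. -20.] shift cm [-4.3  -0.17  0.16] twist -0.0
t 9.02 tcp [540.9 219.3  29.3] yaw -2.9 tilt [1.11 0.94] F [-0.2  0.6  0.1] tau [-0.15  0.13 -0.02] q [-42.  22.  20. 107. -10.  52. -20.] shift cm [-12.98  -0.49   0.2 ] twist -0.0
```

>>> step_arm --moves '[-1, -1.5, 0, 0.1, 0, -1, -3, 0, 0.2, 0, -1, -4, 0, 0.2, 0, -1, -4.5, 0, 0.25, 0, -1, -5, 0, 0.3, 0, -1, -5.6, -0.05, 0.35, 0, -1, -6.2, -0.1, 0.4, 0, -1, -6.8, -0.15, 0.45, 0, -1, -7.4, -0.2, 0.5, 0, -1, -8, -0.25, 0.5, 0, -1, -8.6, -0.3, 0.5, 0, -1, -9.2, -0.35, 0.5, 0, -1, -9.8, -0.4, 0.5, 0, -1, -10.4, -0.45, 0.5, 0, -1, -11, -0.5, 0.5, 0, -1, -11.6, -0.55, 0.5, 0, -1, -12.2, -0.6, 0.5, 0, -1, -12.8, -0.65, 0.5, 0, -1, -13.2, -0.7, 0.5, 0, -1, -10.5, -0.7, 0.4, 0]'

```text
time_s: 10.68
tcp_pos: [532.4, 113.3, 27.3]
eef_rot: [[0.053, 0.998, 0.028], [0.998, -0.054, 0.019], [0.02, 0.027, -0.999]]
contact_force: [-0.1, -1.4, -0.7]
grip_width: 86.8
```

```bash
python3 - <<'E'
from h import *
delta((527,-5,26))
snap('top','t5'); snap('scene','s5'); snap('wrist','w5')
for t in('t5','s5'): packfit(t)
for n in('t5','s5'):
    im=cv2.imread(f'pics/{n}.png'); im=im[120:300,140:340]; cv2.imwrite(f'pics/{n}z.png',cv2.resize(im,None,fx=3,fy=3))
delta((527,-5,26))
E
```

```text
t 10.68 tcp [532.4 113.3  27.3] yaw -3.09 tilt [1.58 1.08] F [-0.1 -1.4 -0.7] tau [-0.27  0.07  0.04] q [-35.  18.  23. 113. -10.  49. -10.] shift cm [-11.84   0.09  -0.11] twist -0.2
t5 red [528.5  15.9] [ 90. 123.] 88.0 816 tilt deg [-0.3 -0.4] handle (array([531.5,  42.8]), array([ 63., 102.]), 87.3)
s5 red [545.9  15.9] [92. 95.] 87.3 678 tilt deg [ 0.2 -1.2] handle (array([546.7,  19.2]), array([10., 71.]), 88.2)
t 10.83 tcp [529.1 116.6  24.5] yaw -2.72 tilt [1.2  1.04] F [-0.8 -0.7  0.3] tau [-0.11  0.12 -0.01] q [-35.  18.  23. 113. -10.  49. -10.] shift cm [-12.16   0.37  -0.37] twist 0.2
```

View pics/t5z.png

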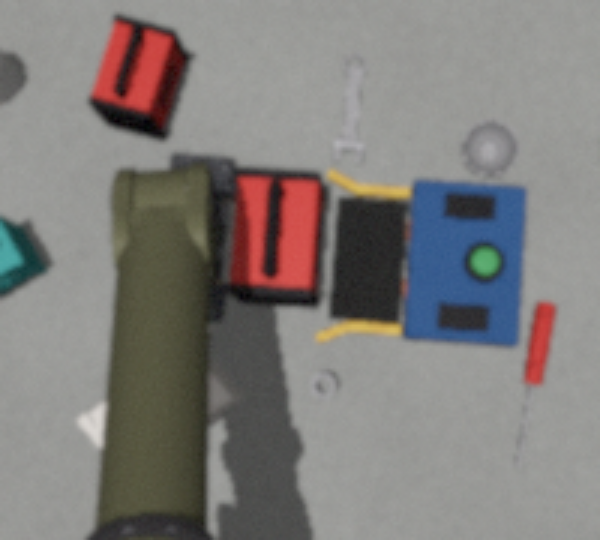

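View pics/s5z.png

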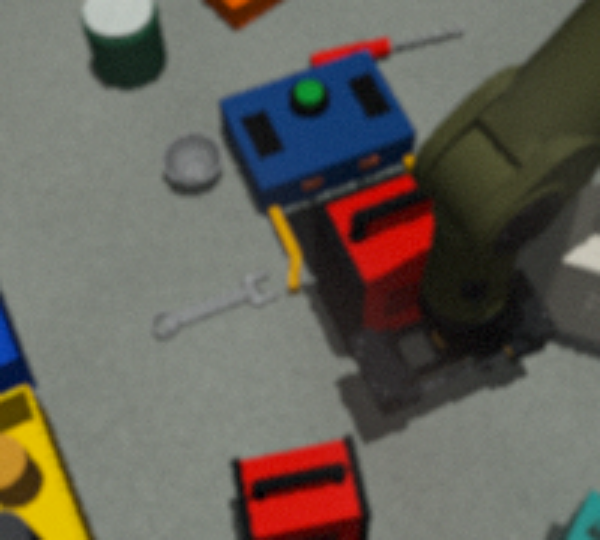

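>>> step_arm --moves '[-1, -0.8, 0, -0.2, 0.2, -1, -1.4, 0, -0.2, 0.2, -1, -2, 0, -0.15, 0.2, -1, -2.6, -0.03, -0.1, 0.2, -1, -3.2, -0.06, -0.1, 0.2, -1, -3.8, -0.09, -0.05, 0.2, -1, -4.4, -0.12, 0, 0.2, -1, -5, -0.15, 0, 0.2, -1, -5.6, -0.18, 0, 0.2, -1, -6.2, -0.21, 0, 0.2, -1, -6.8, -0.24, 0, 0.2, -1, -7.4, -0.27, 0, 0.2, -1, -8, -0.3, 0, 0.2, -1, -8.6, -0.3, 0, 0.2, -1, -9.2, -0.3, 0, 0.2, -1, -9.8, -0.3, 0, 0.2, -1, -10.4, -0.3, 0, 0.2, -1, -11, -0.3, 0, 0.2, -1, -11.5, -0.3, 0, 0.2, -1, -9, -0.3, -0.1, 0.2]'

```text
time_s: 12.5
tcp_pos: [524.2, 23.5, 26.0]
eef_rot: [[0.055, 0.998, 0.027], [0.998, -0.056, 0.018], [0.02, 0.025, -0.999]]
contact_force: [0.1, -1.0, -0.2]
grip_width: 87.1
```

```bash
python3 - <<'E'
from h import *
snap('top','t6'); snap('scene','s6')
for t in('t6','s6'): packfit(t)
for n in('t6','s6'):
    im=cv2.imread(f'pics/{n}.png'); im=im[120:300,140:340]; cv2.imwrite(f'pics/{n}z.png',cv2.resize(im,None,fx=3,fy=3))
delta((527,-5,26))
E
```

```text
t6 red [525.7 -73.5] [ 90. 120.] 87.6 812 tilt deg [-0.2 -0.8] handle (array([527.7, -72. ]), array([  8., 101.]), 87.8)
s6 red [536.7 -72.6] [ 88. 108.] 88.6 593 tilt deg [ 0.3 -1.4] handle (array([542.6, -70.1]), array([ 9., 77.]), 87.6)
t 12.6 tcp [522.2  29.   24.4] yaw -2.8 tilt [1.26 1.15] F [0.1 0.6 0.4] tau [-0.07  0.12  0.07] q [-28.  16.  25. 116. -10.  49.   0.] shift cm [-3.37  0.65 -0.22] twist 0.1
```

View pics/t6z.png

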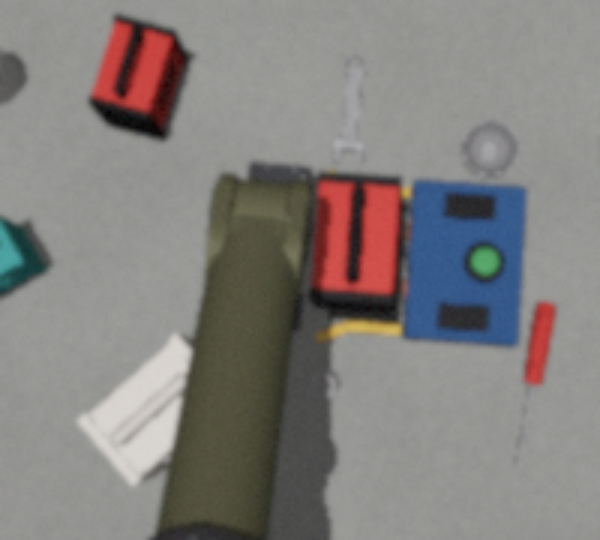

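View pics/s6z.png

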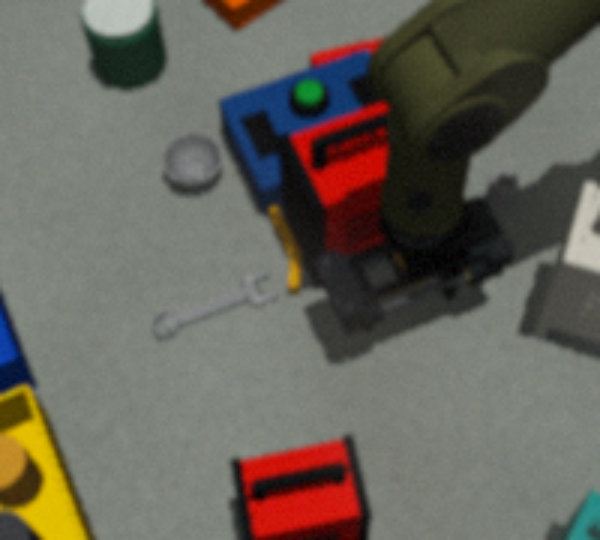

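>>> step_arm --moves '[-1, -1, 0, -0.2, 0.1, -1, -1.6, 0, -0.2, 0.1, -1, -2, 0, -0.2, 0.1, -1, -2.4, 0, -0.15, 0.1, -1, -2.8, 0, -0.1, 0.1, -1, -3.2, 0, -0.05, 0.1, -1, -3.5, 0, 0, 0.1, -1, -3.8, 0, 0, 0.1, -1, -4.1, 0, 0, 0.1, -1, -4.4, 0, 0, 0.1, -1, -4.6, 0, 0, 0.1, -1, -4.8, 0, 0, 0.1, -1, -4.8, 0, 0, 0.1]'

```text
time_s: 13.68
tcp_pos: [522.1, -6.1, 26.4]
eef_rot: [[0.043, 0.999, 0.025], [0.998, -0.044, 0.036], [0.037, 0.023, -0.999]]
contact_force: [-3.0, 38.7, 19.4]
grip_width: 87.2
```

```bash
python3 - <<'E'
from h import *
delta((527,-5,26))
snap('top','t7')
packfit('t7')
delta((527,-5,26))
E
```

```text
t 13.68 tcp [522.1  -6.1  26.4] yaw -2.51 tilt [1.41 2.04] F [-3.  38.7 19.4] tau [ 2.74  0.87 -0.8 ] q [-24.  16.  26. 116. -12.  49.   6.] shift cm [0.13 0.49 0.05] twist 0.4
t7 red [527. -97.] [ 84. 122.] 88.2 674 tilt deg [-0.2  1.8] handle (array([525.3, -95.5]), array([ 7., 94.]), 88.0)
t 13.73 tcp [522.1  -6.1  26.3] yaw -2.5 tilt [1.42 2.03] F [-3.7 38.7 19.5] tau [ 2.78  0.92 -0.89] q [-24.  16.  26. 116. -12.  49.   6.] shift cm [0.13 0.48 0.05] twist 0.4
```

>>> step_arm --moves '[-1, 1, 0, -0.2, 0.4, -1, 2, 0, -0.3, 0.4, -1, 4, 0, -0.3, 0.4, -1, 6, 0, -0.3, 0.4, -1, 8, 0, -0.3, 0.4, -1, 8, 0, -4, 0.4, -1, 8, 0, -8, 0.4, -1, 8, 0, -12, 0.4, -1, 8, 0, -16, 0.4, -1, 8, 0, -20, 0.4, -1, 8, 0, -23, 0.4, -1, 8, 0, -23, 0.4]'

```text
time_s: 14.73
tcp_pos: [523.3, 62.4, 265.6]
eef_rot: [[0.054, 0.998, 0.036], [0.998, -0.056, 0.037], [0.039, 0.033, -0.999]]
contact_force: [1.0, 0.0, 0.5]
grip_width: 86.7
```

```bash
python3 - <<'E'
from h import *
snap('top','t8');snap('scene','s8');snap('wrist','w8')
for t in('t8','s8'): packfit(t)
for n in('t8','s8'):
    P=cloud(load(n)); print(boxfit(P,(525,-87),0,(160,180),100)); print('dock',boxfit(P,(515,-201),0,(50,75),140))
    im=cv2.imread(f'pics/{n}.png'); im=im[120:300,140:340]; cv2.imwrite(f'pics/{n}z.png',cv2.resize(im,None,fx=3,fy=3))
delta((527,-5,26))
E
```

```text
t8 red [526.5 -89.6] [ 87. 120.] 86.9 783 tilt deg [-0.3 -0.1] handle (array([525. , -89.9]), array([ 8., 94.]), 87.6)
s8 red [530.  -86.8] [ 89. 122.] 87.4 465 tilt deg [ 0.7 -1.7] handle (array([530.5, -85.2]), array([ 14., 101.]), 86.6)
(((527.6273193359375, -90.97895812988281), (90.94391632080078, 141.35177612304688), 87.20397186279297), 1008)
dock (((515.852783203125, -174.713134765625), (195.69883728027344, 191.5300750732422), 86.85689544677734), 1925)
(((530.2051391601562, -86.9720458984375), (91.44176483154297, 140.75445556640625), 87.08352661132812), 609)
dock (((517.8659057617188, -182.31072998046875), (175.31948852539062, 192.57630920410156), 88.6930160522461), 915)
t 14.88 tcp [519.5  63.3 257.9] yaw -3.09 tilt [1.34 1.97] F [-0.4 -0.  -0.5] tau [-0.11  0.06 -0.03] q [-34.   1.  25. 102.  -2.  76. -11.] shift cm [-7.61  0.62 22.96] twist -0.2
```

View pics/t8z.png

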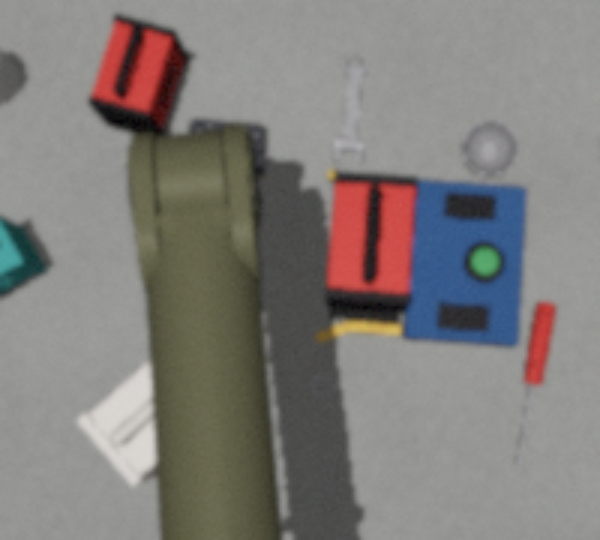

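View pics/s8z.png

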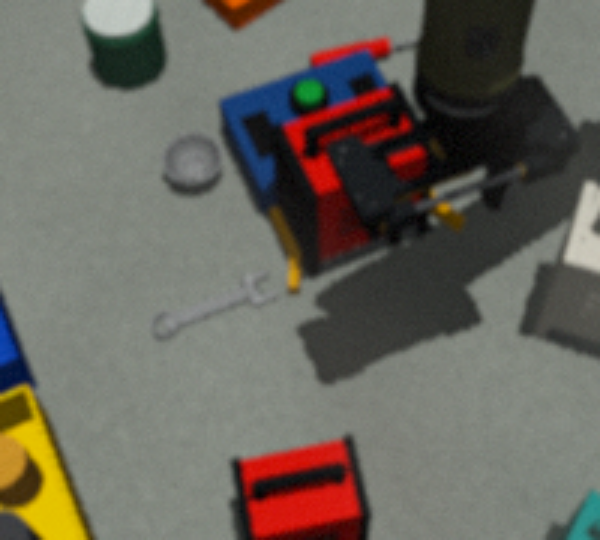

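View pics/w8.png

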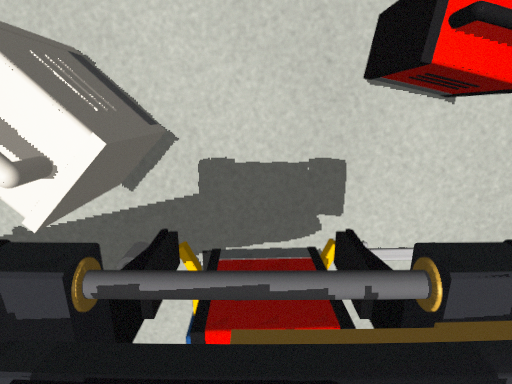

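```bash
python3 - <<'E'
from h import *
c=load('w8');P=cloud(c);q=P.reshape(-1,3)
m=(q[:,2]>12)&(q[:,2]<150)&(q[:,0]>475)&(q[:,0]<580)&(q[:,1]>-60)&(q[:,1]<-25)
q=q[m]; print(len(q))
A=np.c_[q[:,0]-526,q[:,2]-60,np.ones(len(q))]; s=np.linalg.lstsq(A,q[:,1],rcond=None)[0]; print('slope x deg',np.degrees(np.arctan(s[0])),'tilt z deg',np.degrees(np.arctan(s[1])),'y',s[2])
# flares: yellow
I=cv2.cvtColor(c['pixels'],cv2.COLOR_RGB2HSV).astype(int); y=(I[...,0]>18)&(I[...,0]<32)&(I[...,1]>150)&(P[...,2]<40)&(P[...,2]>5)
k,l,st,ce=cv2.connectedComponentsWithStats(y.astype(np.uint8))
for i in range(1,k):
    if st[i,4]>20: r=P[l==i]; print(ce[i],r.min(0).round(),r.max(0).round(), r[r[:,1].argmax()].round(1))
# housing in top/scene initial: front-edge top via blue pixels
for n in('top0','scene0'):
    c=load(n);P=cloud(c);I=cv2.cvtColor(c['pixels'],cv2.COLOR_RGB2HSV).astype(int)
    b=(I[...,0]>100)&(I[...,0]<125)&(I[...,1]>120)&(abs(P[...,2]-60)<6)&(abs(P[...,0]-515)<130)&(abs(P[...,1]+200)<110)
    r=cv2.minAreaRect(P[b][:,:2].astype(np.float32)); print(n,r,np.round(cv2.boxPoints(r)).tolist())
E
```

```text
3354
slope x deg -2.4898398412276634 tilt z deg -0.5790316197504825 y -41.8272555903024
[328.29770992 253.09160305] [600. -66.   5.] [626. -32.  39.] [621.8 -31.8  11.6]
[188.12154696 256.86187845] [419. -63.   5.] [444. -23.  25.] [425.6 -22.9  12.9]
[194.46808511 305.10638298] [ 429. -123.   21.] [ 437. -102.   24.] [ 436.  -101.5   23.7]
top0 ((512.4368896484375, -202.0031280517578), (128.61997985839844, 183.33810424804688), 87.4374008178711) [[418.0, -262.0], [601.0, -270.0], [607.0, -142.0], [424.0, -134.0]]
scene0 ((518.5840454101562, -199.48233032226562), (133.17221069335938, 188.51382446289062), 86.48576354980469) [[420.0, -260.0], [609.0, -272.0], [617.0, -139.0], [429.0, -127.0]]
```

```bash
python3 - <<'E'
from h import *
delta((514.5,-223,300))
for n in('top0','scene0','t8','s8'):
    c=load(n);P=cloud(c);I=cv2.cvtColor(c['pixels'],cv2.COLOR_RGB2HSV).astype(int)
    b=(I[...,0]>45)&(I[...,0]<75)&(I[...,1]>120)&(I[...,2]>60)&(abs(P[...,0]-515)<60)&(abs(P[...,1]+220)<60)
    q=P[b]; print(n,b.sum(),q.mean(0).round(1),np.percentile(q[:,2],[10,50,90]).round(1),(q.min(0)+q.max(0)).round(1)/2)
    v,u=np.nonzero(b); print(onplane(c,[[u.mean(),v.mean()]],83).round(1))
E
```

```text
t 14.88 tcp [519.5  63.3 257.9] yaw -3.09 tilt [1.34 1.97] F [-0.4 -0.  -0.5] tau [-0.11  0.06 -0.03] q [-34.   1.  25. 102.  -2.  76. -11.] shift cm [-28.45   1.14  -5.2 ] twist -0.2
top0 48 [ 514.4 -224.4   80.9] [75.4 81.5 85.5] [ 512.95 -224.3    76.9 ]
[[ 514.2 -224.1   83. ]]
scene0 63 [ 516.2 -220.    78.8] [75.9 79.4 81.5] [ 514.65 -221.7    77.2 ]
[[ 517.6 -217.1   83. ]]
t8 49 [ 514.4 -223.9   81.2] [76.8 80.8 86. ] [ 513.05 -222.45   79.8 ]
[[ 514.2 -223.7   83. ]]
s8 64 [ 515.9 -220.2   78.3] [74.5 79.  81. ] [ 514.5 -221.    75.6]
[[ 517.4 -216.9   83. ]]
```

>>> step_arm --moves '[1, 0, 0, -2.5, 0, 1, 0, 0.2, -5, 0, 1, -1.5, 0.2, -5.2, 0, 1, -3.5, 0.3, -5.2, 0, 1, -5.5, 0.4, -5.2, 0, 1, -7.5, 0.5, -5.2, 0, 1, -9.5, 0.6, -5.2, 0, 1, -11.5, 0.7, -5.2, 0, 1, -13.5, 0.8, -5.2, 0, 1, -15.5, 0.9, -5.2, 0, 1, -17.5, 1, -5.2, 0, 1, -19.5, 1.1, -5.2, 0, 1, -21.5, 1.1, -5.2, 0, 1, -23.5, 1.1, -5.2, 0, 1, -25.5, 1.1, -5.2, 0, 1, -27, 1.1, -5.2, 0, 1, -28, 1.1, -5.2, 0, 1, -28.4, 1.1, -5.2, 0, 1, -28.4, 1.1, -5.2, 0, 1, -28.4, 1.1, -5.2, 0]'

```text
time_s: 16.55
tcp_pos: [514.1, -221.7, 299.2]
eef_rot: [[0.053, 0.998, 0.022], [0.998, -0.054, 0.035], [0.036, 0.02, -0.999]]
contact_force: [0.2, 0.5, -0.4]
grip_width: 0.4
```

```bash
python3 - <<'E'
from h import *
snap('wrist','w9'); snap('scene','s9')
delta((515,-223,110))
c=load('w9');P=cloud(c);I=cv2.cvtColor(c['pixels'],cv2.COLOR_RGB2HSV).astype(int)
b=(I[...,0]>45)&(I[...,0]<75)&(I[...,1]>120)&(I[...,2]>60)
print(b.sum(),P[b].mean(0) if b.sum() else 0)
E
```

```text
t 16.65 tcp [ 514.5 -221.2  299.7] yaw -2.99 tilt [1.32 2.01] F [0.3 0.2 0. ] tau [-0.15  0.07 -0.03] q [-16.   6.  42.  93.  -7.  82.  23.] shift cm [-0.87 -0.34 18.95] twist -0.1
613 [ 515.80975741 -221.28514215   83.82349593]
```

View pics/w9.png

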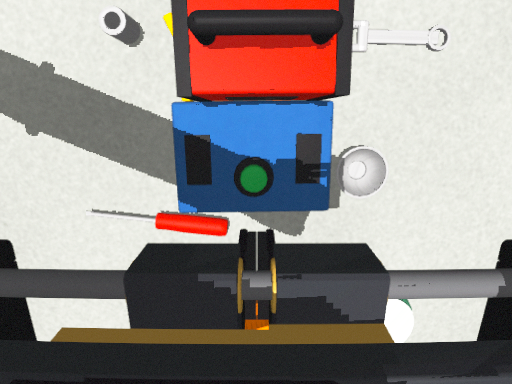

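View pics/s9.png

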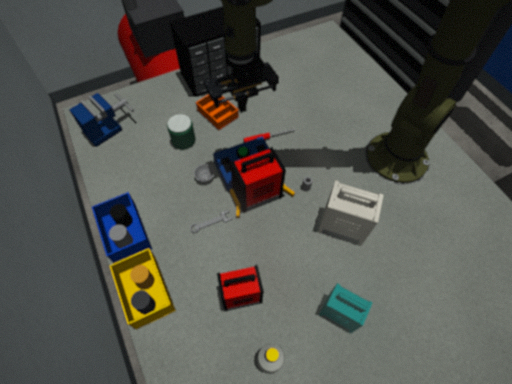

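```bash
python3 - <<'E'
from h import *
c=load('w9');P=cloud(c)
for u in (200,230,260,290,320):
    print(u,[(v,*P[v,u].round(0)) for v in range(88,112,2)])
b=(abs(P[...,2]-60)<5); I=cv2.cvtColor(c['pixels'],cv2.COLOR_RGB2HSV).astype(int)
b&=(I[...,0]>95)&(I[...,0]<125)&(I[...,1]>100)
r=cv2.minAreaRect(P[b][:,:2].astype(np.float32)); print(r,cv2.boxPoints(r).round(1).tolist())
t=(abs(P[...,2]-170)<6)&(abs(P[...,0]-525)<90); r=cv2.minAreaRect(P[t][:,:2].astype(np.float32)); print(r,cv2.boxPoints(r).round(1).tolist())
E
python3 -c "
import cv2
im=cv2.imread('pics/w9.png')[80:125,160:350];cv2.imwrite('pics/w9z.png',cv2.resize(im,None,fx=4,fy=4,interpolation=0))"
```

```text
200 [(88, np.float64(476.0), np.float64(-126.0), np.float64(170.0)), (90, np.float64(476.0), np.float64(-127.0), np.float64(169.0)), (92, np.float64(476.0), np.float64(-129.0), np.float64(170.0)), (94, np.float64(475.0), np.float64(-130.0), np.float64(167.0)), (96, np.float64(471.0), np.float64(-130.0), np.float64(138.0)), (98, np.float64(468.0), np.float64(-131.0), np.float64(122.0)), (100, np.float64(463.0), np.float64(-131.0), np.float64(87.0)), (102, np.float64(458.0), np.float64(-132.0), np.float64(58.0)), (104, np.float64(458.0), np.float64(-134.0), np.float64(58.0)), (106, np.float64(458.0), np.float64(-137.0), np.float64(61.0)), (108, np.float64(458.0), np.float64(-139.0), np.float64(61.0)), (110, np.float64(458.0), np.float64(-141.0), np.float64(61.0))]
230 [(88, np.float64(500.0), np.float64(-127.0), np.float64(171.0)), (90, np.float64(500.0), np.float64(-129.0), np.float64(170.0)), (92, np.float64(500.0), np.float64(-130.0), np.float64(169.0)), (94, np.float64(500.0), np.float64(-131.0), np.float64(168.0)), (96, np.float64(498.0), np.float64(-131.0), np.float64(132.0)), (9
[... 2591 characters left out ...]
97.0), np.float64(-144.0), np.float64(61.0)), (108, np.float64(597.0), np.float64(-146.0), np.float64(60.0)), (110, np.float64(597.0), np.float64(-149.0), np.float64(61.0))]
((515.7860717773438, -200.39035034179688), (133.90968322753906, 188.6443634033203), 87.6548843383789) [[418.79998779296875, -263.3999938964844], [607.2999877929688, -271.1000061035156], [612.7999877929688, -137.39999389648438], [424.29998779296875, -129.60000610351562]]
((528.5348510742188, -98.15874481201172), (71.8176040649414, 141.69247436523438), 87.51719665527344) [[456.20001220703125, -131.0], [597.7999877929688, -137.10000610351562], [600.9000244140625, -65.4000015258789], [459.29998779296875, -59.20000076293945]]
```

View pics/w9z.png

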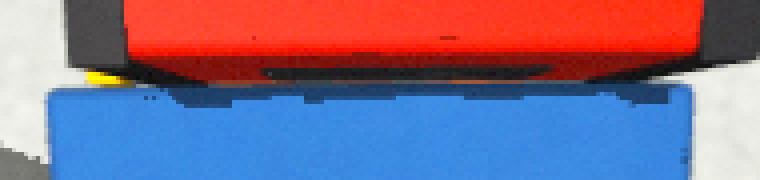

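>>> step_arm --moves '[1, -0.8, -0.3, 2, -0.1, 1, -0.8, -0.3, 4.5, -0.1, 1, -0.8, -0.3, 7, -0.1, 1, -0.8, -0.3, 9.5, -0.1, 1, -0.8, -0.3, 12, -0.1, 1, -0.8, -0.3, 14, -0.1, 1, -0.8, -0.3, 16, -0.1, 1, -0.8, -0.3, 17.3, -0.1, 1, -0.8, -0.3, 18, -0.1, 1, -0.8, -0.3, 18.2, -0.1, 1, -0.8, -0.3, 18.2, -0.1, 1, -0.8, -0.3, 18.2, -0.1]'

```text
time_s: 17.65
tcp_pos: [516.0, -222.9, 118.6]
eef_rot: [[0.049, 0.998, 0.025], [0.998, -0.05, 0.035], [0.036, 0.023, -0.999]]
contact_force: [0.2, -0.4, 0.5]
grip_width: 0.4
```

```bash
python3 - <<'E'
from h import *
snap('scene','s10');snap('wrist','w10')
delta((515.3,-222,94))
im=cv2.imread('pics/s10.png')[90:240,180:330]; cv2.imwrite('pics/s10z.png',cv2.resize(im,None,fx=4,fy=4))
E
```

```text
t 17.75 tcp [ 516.  -223.   118.7] yaw -2.89 tilt [1.43 1.99] F [-0.4 -0.5  0.1] tau [-0.16  0.04  0.01] q [-13.  15.  41. 106. -14.  62.  30.] shift cm [ 0.   -0.13  2.47] twist 0.0
```

View pics/s10z.png

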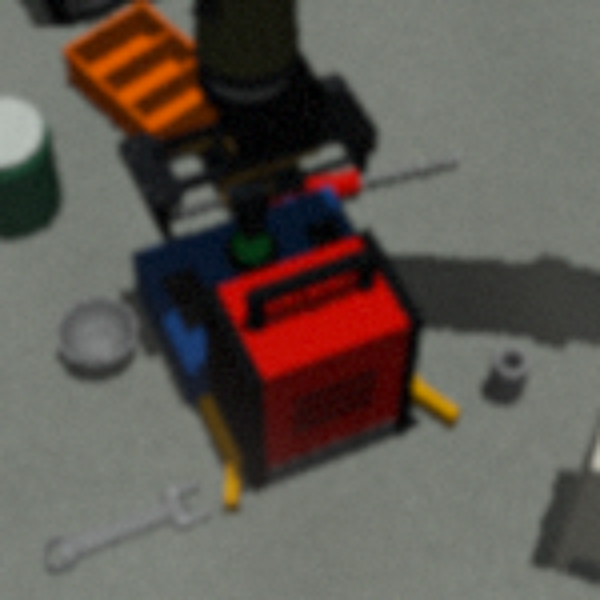

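View pics/w10.png

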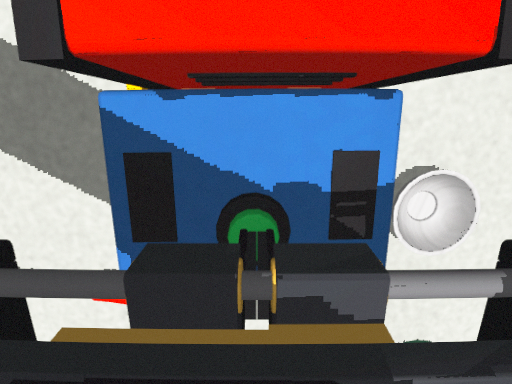

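>>> step_arm --moves '[1, 0, -0.1, 0.6, 0, 1, 0, -0.1, 1.1, 0, 1, 0, -0.1, 1.4, 0, 1, 0, -0.1, 1.7, 0, 1, 0, -0.1, 2, 0, 1, 0, -0.1, 2.3, 0, 1, 0, -0.1, 2.6, 0, 1, 0, -0.1, 2.6, 0]'

```text
time_s: 18.42
tcp_pos: [515.5, -222.6, 97.8]
eef_rot: [[0.05, 0.998, 0.025], [0.998, -0.051, 0.038], [0.039, 0.023, -0.999]]
contact_force: [-15.9, 5.2, 39.6]
grip_width: 0.6
```

```bash
python3 - <<'E'
from h import *
delta((515.3,-222,94))
E
```

```text
t 18.42 tcp [ 515.5 -222.6   97.8] yaw -2.93 tilt [1.42 2.19] F [-15.9   5.2  39.6] tau [1.36 3.47 0.13] q [-12.  17.  40. 107. -16.  60.  31.] shift cm [ 0.04 -0.03  0.39] twist -0.0
```

>>> step_arm --moves '[1, 0, 0, -1, 0, 1, 0, 0, -2.5, 0, 1, 0, 0, -5, 0, 1, 0, 0, -8, 0, 1, -0.5, 0, -11, 0, 1, -1, 0, -14, 0, 1, -1.5, 0, -17, 0, 1, -2, 0, -20, 0, 1, -2, 0, -20, 0, 1, -2, 0, -20, 0, 1, -2, 0, -20, 0]'

```text
time_s: 19.33
tcp_pos: [509.4, -249.7, 295.9]
eef_rot: [[0.05, 0.998, 0.024], [0.998, -0.051, 0.039], [0.04, 0.022, -0.999]]
contact_force: [-0.6, -0.1, -0.5]
grip_width: 0.3
```

```bash
python3 - <<'E'
from h import *
snap('wrist','w11');snap('scene','s11');snap('top','t11')
delta((515.3,-222,94))
c=load('w11');P=cloud(c);I=cv2.cvtColor(c['pixels'],cv2.COLOR_RGB2HSV).astype(int)
b=(I[...,0]>45)&(I[...,0]<75)&(I[...,1]>120)&(I[...,2]>60)
print('button z',b.sum(),P[b].mean(0))
packfit('t11');packfit('s11')
E
```

```text
t 19.48 tcp [ 509.1 -249.3  295.1] yaw -2.89 tilt [1.27 2.25] F [0.3 0.2 0.9] tau [-0.11  0.07 -0.  ] q [-14.   8.  43.  92.  -8.  82.  27.] shift cm [ 1.95  0.08 20.21] twist 0.0
button z 649 [ 519.16610728 -224.82010495   83.95342028]
t11 red [526.8 -90.6] [ 87. 121.] 87.2 780 tilt deg [-0.5 -0. ] handle (array([525.1, -89.9]), array([ 8., 93.]), 87.4)
s11 red [530.  -86.7] [ 91. 122.] 87.5 828 tilt deg [ 0.5 -1.7] handle (array([529.7, -84.6]), array([ 13., 101.]), 85.4)
```

View pics/w11.png

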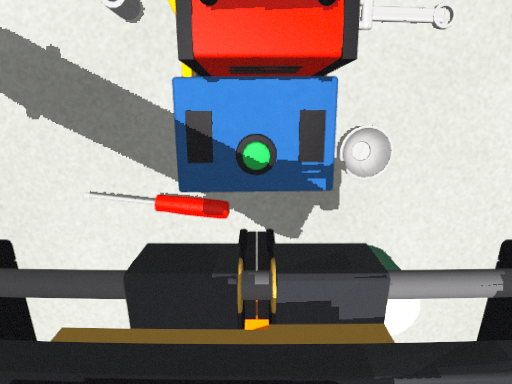

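View pics/s11.png

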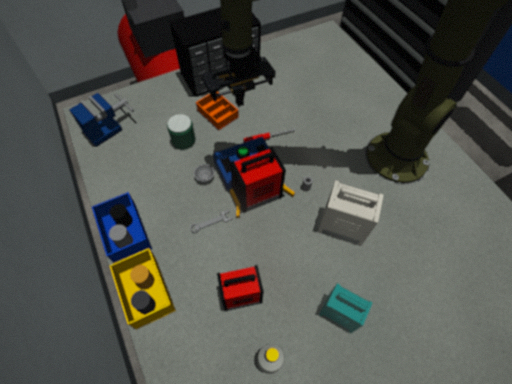

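```bash
python3 - <<'E'
from h import *
c=load('w11');P=cloud(c)
for u in (220,260,300):
    print(u,[(v,*P[v,u].round(1)) for v in range(68,86,2)])
arm.job_done()
E
```

```text
220 [(68, np.float64(483.6), np.float64(-130.1), np.float64(104.2)), (70, np.float64(482.4), np.float64(-130.2), np.float64(91.1)), (72, np.float64(480.8), np.float64(-130.0), np.float64(73.3)), (74, np.float64(479.4), np.float64(-130.1), np.float64(57.3)), (76, np.float64(479.3), np.float64(-132.4), np.float64(58.6)), (78, np.float64(479.4), np.float64(-134.8), np.float64(61.3)), (80, np.float64(479.2), np.float64(-136.9), np.float64(60.8)), (82, np.float64(479.0), np.float64(-139.0), np.float64(60.4)), (84, np.float64(478.8), np.float64(-141.1), np.float64(59.9))]
260 [(68, np.float64(523.1), np.float64(-132.0), np.float64(104.2)), (70, np.float64(523.1), np.float64(-133.5), np.float64(100.6)), (72, np.float64(523.6), np.float64(-133.4), np.float64(84.1)), (74, np.float64(524.6), np.float64(-132.1), np.float64(55.1)), (76, np.float64(524.4), np.float64(-134.6), np.float64(58.3)), (78, np.float64(524.2), np.float64(-137.0), np.float64(60.5)), (80, np.float64(524.1), np.float64(-139.2), np.float64(60.9)), (82, np.float64(524.0), np.float64(-141.3), np.float64(60.5)), (84, np.float64(523.9), np.float64(-143.5), np.float64(60.3))]
300 [(68, np.float64(560.4), np.float64(-135.7), np.float64(119.3)), (70, np.float64(565.3), np.float64(-133.8), np.float64(87.7)), (72, np.float64(567.7), np.float64(-134.0), np.float64(72.0)), (74, np.float64(570.6), np.float64(-134.0), np.float64(53.3)), (76, np.float64(569.6), np.float64(-136.8), np.float64(59.3)), (78, np.float64(569.5), np.float64(-139.0), np.float64(59.9)), (80, np.float64(569.1), np.float64(-141.4), np.float64(62.1)), (82, np.float64(569.4), np.float64(-143.4), np.float64(59.7)), (84, np.float64(569.2), np.float64(-145.6), np.float64(61.1))]
the job is handed in; nothing more can be done
```

I pushed the large red pack along the bench into the dock. I then pressed the green start button with the closed fingertips, lifted clear and handed the job in at about 19.5 s.

**Last checks**
- **Pack:** it stands upright and square. Its yaw is within about 0.5° of the dock's. The gap to the charger front is 0 to 1 mm, which is the limit of what I could measure. It sits about 4 to 7 mm to one side of the dock's centre line, inside the 8 mm rail clearance.
- **Button:** the press ended firmly against the stop at about 40 N on the fingers. The measured top of the button was back at its starting height, about 84 mm, afterwards.
- **Other things on the bench:** none look moved in the last pictures. The robot is touching nothing.

**What did not go ideally**
- **Push height:** the tool could not be tilted on command, so the gripper body's lower edge met the pack first. That put the contact at about 70 mm up or a little more, above the 60 mm tipping guide. I pushed slowly with some downward load.
- **Lean:** the pack leaned under 1° partway through and about 2° when pressed against the charger. It settled upright when I let go.
- **Seating force:** the force toward the charger peaked at 38.7 N in the readings, just under the 40 N body limit. With the downward part of 19 N, the total was about 43 N. If the limit counts the total force, it may have been exceeded.

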